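# Open the slide-lid parts box and lay out the watch head

### The arm

A 6-joint arm with a two-finger parallel gripper is mounted at the origin on the work surface. World frame = base frame: x ahead of the robot, y to its left, z up, the work surface at z = 0. Lengths are in m, angles in rad, forces in N, time in s.
With the tool pointing down it reaches from about 0.35 to 0.975 m from the base axis. Payload 4.9 kg.
Tool frame: the origin (TCP) lies on the centre line of the jaws, within the pads' length; the fingertips stand 8 mm ahead of it and the grasp point (between the pads) lies 11 mm behind it; z points along the fingers, y is the direction in which the jaws open and shut (so a half turn about z gives the same grasp; the last joint's range is limited). The gripper opens to 85 mm and grips with 20 to 120 N. Pads are 22 mm wide; open, the fingers measure 114 mm over their backs; the gripper's body (76 mm by 85 mm) begins 54 mm behind the grasp point. The pads swing forward as they close: fully open they stand 13 mm farther back than shut.
Start: joints at [-1.433, 0.053, 1.613, -0, 1.476, -0.119], TCP at [0.159, -0.604, 0.239] pointing down, gripper open.
Joint ranges: [-3.01, 3.01], [-1.01, 2.22], [0.06, 2.58], [-1.02, 4.17], [0.09, 2.62], [-3.14, 3.14]. Speed limits (rad/s): [2.57, 2.57, 3.14, 3.14, 3.14, 3.14].

### API

Orientations are given as a unit quaternion [w, x, y, z].
In Python, from plant import manip gives the robot as it stands.
- The arm moves only by the tool step_arm, never from a script. Its argument "deltas" is a list of rows, each a list of 7 numbers: the shift along the tool's x, y, z in m, then the turn, a rotation vector about the tool's x, y, z in rad, then the gripper command: -1 is fully open, 1 is shut, values between are in proportion. In form: [[dx, dy, dz, ax, ay, az, hand], ...]. A call has 1 to 20 rows; each row is the pose to reach, as a shift and turn from the pose commanded when the call began, along the tool's axes at that moment; what a row does not reach only later rows make up. A row lasts 1/10 s, in which the tool goes at most 50 mm and 8.59 degrees, less where a joint would pass 70% of its speed; a pose out of reach is approached as far as the arm can. A call with a gripper value outside its range is refused whole. The fingers move at their own pace and stop on an object; the grip force is fixed at half the most. Time passes only in rows, so rows that repeat a pose let the fingers close. It gives the time, the measured TCP pose, the force and the opening at its end, in the units of the state.
- manip.state(): the state, without advancing time (a new reading comes with each control period).
- manip.grab_frame(name): name is "scene" or "top"; returns the picture (480x640x3 uint8, red, green, blue); there is no depth.
- manip.get_calibration(name): a dict with "fov_y" (degrees; the focal length in pixels is half the picture's height over the tangent of half this angle, whatever the lens; pixels are square), "cx", "cy" (the principal point, pixels), "R" (3x3) and "t" (3): a world point X has camera coordinates R X + t. Camera axes: x right, y down, z forward; pixel columns grow to the right and rows downward; lengths in m; the calibration is good to about 2 mm. A picture is of the moment at which its call begins. get_calibration takes no time and is no camera call.
- manip.job_done(): hands the job in, once; it reports no verdict.
The state is a dict: "time": time; "joint_pos": joint angles; "joint_vel": joint speeds; "joint_efforts": joint torques, N m; "tool_pos": TCP position; "tool_rot": TCP orientation; "contact_force": force on the tool from outside, world axes, zero at the start; "ft_torque": the same for the moment, N m; "gripper_width": opening from 0.0 (shut) to 1.0 (fully open).
Only numpy, scipy, OpenCV 4.12 (cv2) and the standard library are available. Lean on these libraries where they do the work, as an engineer would, in place of code of your own. Each camera call takes 0.05 s, during which the arm holds its last target.

### The job

Open the wooden parts box: with the brass pull, raise that end of the sliding lid over the brass stop lip, slide the lid out of its grooves, and lay it flat, pull up, entirely on the blue felt mat. Then take the watch head out of the box and set it down gently (do not drop it), dial up and flat on the floor of the brass tray. Leave the loupe, the amber jar and the screwdriver where they are.

Things in the scene. Friction and masses are not known exactly. Their poses are not given: they have to be found in the camera images.
- box: Dark wooden box fixed to the table, 210 (x) by 122 (y) mm, sides 53 mm high. Origin: centre of its underside; +x points to the opening end, which faces away from the robot within 0.35 rad. Cavity 190 by 90 mm, inner floor at z = 20 mm. The lid lies on side ledges at z = 44 mm, between side guides 103 mm apart; end walls 10 mm thick.
- box_lip (a point): Middle of the top of the box's opening-end wall, the brass stop lip: x = 100 mm, z = 50 mm in the box's frame, 10 mm thick along x. It stands 6 mm above the ledges, so it blocks the shut lid's front edge.
- box_rail (a point): Point midway between the front ends of the two steel rails (x = -25, z = 53 mm in the box's frame). The rails cover the lid's long edges from the rear to here; underside z = 53, top 58 mm, inner edges at y = +-43. They leave the lid 4 mm of vertical play: not enough to clear the lip level, but shut it can tilt nose up about 0.055 rad, more as it slides out. Its rear edge past here is free.
- lid: Loose lighter wooden lid, 186 (x) by 100 (y) by 5 mm, 0.10 to 0.20 kg. Origin: centre of its underside; +x to its front (pull end). Square brass pull, 24 by 24 mm, centred at x = +55 mm, from z = 5 to 25 mm. Shut, it is parallel to the box, its origin 44 mm above the box's, with 2 mm of play at each end and 1.5 mm at each side.
- lid_front (a point): Middle of the lower front edge of the lid (x = +93 mm from the lid's origin), the edge behind the stop lip.
- lid_rear (a point): Middle of the lower rear edge of the lid (x = -93 mm from the lid's origin), the edge under the rails.
- watch: Loose watch head without strap: round steel case 40 mm across, 14 mm high, dark blue dial on top, 0.07 to 0.12 kg. Origin: centre of its underside. Lugs reach 23 mm from the centre along its +y and -y; the flanks at +x and -x are plain. It lies dial up on the box's floor, hidden by the lid, within 20 mm lengthwise and 8 mm sideways of the box's centre, yawed within 0.4 rad of it.
- mat: Blue felt mat fixed on the table, 260 (x) by 170 (y) mm, 3 mm thick. Origin: centre of its underside. It lies to one side of the box, the tray to the other.
- tray: Open brass-coloured tray fixed on the table, 150 (x) by 120 (y) mm outside, walls 4 mm thick and 22 mm high, floor about 4 mm thick. Origin: centre of its underside.
- loupe: Loose black eye loupe, a bystander, 34 mm across, 28 mm high. Origin: centre of its underside.
- jar: Loose small amber jar with black cap, a bystander, 40 mm across, 35 mm high. Origin: centre of its underside.
- driver: Loose small screwdriver with blue handle, a bystander, about 110 mm long, lying flat.
Things that resemble listed ones, but are neither listed nor needed, are in the scene too. Leave any grey or purple look-alike of the lid alone.

How it is judged:
By the outcome, as a careful person would: the job done as asked, in the order asked, and still so for the second after the job is handed in, with the robot touching nothing.
It also fails if it takes over 64 s, if anything falls off the work surface, if the arm or the gripper's body presses on something with over 40 N, if the wrist force passes 120 N, or if a joint passes its speed limit or range.

## Working session

There is one attempt and no reset: what is moved stays moved. The work goes in short steps, Python scripts to look and compute and a tool call to move; the robot and the scene stay as the last step left them, time stands still between calls to the robot, and variables do not carry over. Pictures are saved under pics/ and viewed, and the job is handed in when it is done.

Besides the shell and the picture viewer there is one more tool, called after "Request:" as name(argument=value, ...) on one line, values as JSON. step_arm: Moves the arm, as the interface text tells. Its arguments: {"type":"object","properties":{"deltas":{"type":"array"}},"required":["deltas"]}

```bash
ls; mkdir -p pics
python3 - <<'E'
from plant import manip
import cv2
s=manip.state();print(s)
for n in("scene","top"):
    im=manip.grab_frame(n);cv2.imwrite(f"pics/{n}0.png",im[:,:,::-1]);print(manip.get_calibration(n))
E
```

```text
pics
{'time': 0.0, 'joint_pos': array([-1.43298320e+00,  5.33512617e-02,  1.61431748e+00, -4.15473841e-07,
        1.47601985e+00, -1.18974751e-01]), 'joint_vel': array([-0.0015561 , -0.00048166,  0.00176428,  0.00023096,  0.00160151,
        0.00147434]), 'joint_efforts': array([ 1.43653018e-03, -3.93682086e+01, -3.70172024e+01,  1.14224904e-04,
        7.07826490e-03,  1.75081760e-05]), 'tool_pos': array([ 0.15866392, -0.60388216,  0.23805246]), 'tool_rot': array([-1.04792313e-03,  9.91768268e-01,  1.28041416e-01, -1.00776693e-05]), 'contact_force': array([-0.02757664,  0.2308774 , -0.01469061]), 'ft_torque': array([-0.0398669 ,  0.0009537 ,  0.01462242]), 'gripper_width': 0.9989239758414789}
{'fov_y': 54.520777568750624, 'cx': 321.6264463402925, 'cy': 241.66420892382578, 'R': array([[ 7.32613839e-02,  9.97312770e-01, -9.41226976e-05],
       [ 6.17550657e-01, -4.54386266e-02, -7.85217497e-01],
       [-7.83111713e-01,  5.74679949e-02, -6.19220053e-01]]), 't': array([-0.01399023, -0.26559251,  1.37594777])}
{'fov_y': 52.42597264969676, 'cx': 313.729517155918, 'cy': 238.3861470104984, 'R': array([[-0.01559862, -0.99987151, -0.00369464],
       [-0.99535706,  0.01587898, -0.09493251],
       [ 0.09497898,  0.00219667, -0.99547685]]), 't': array([-0.0043993 ,  0.47098922,  1.22535904])}
```

View pics/scene0.png

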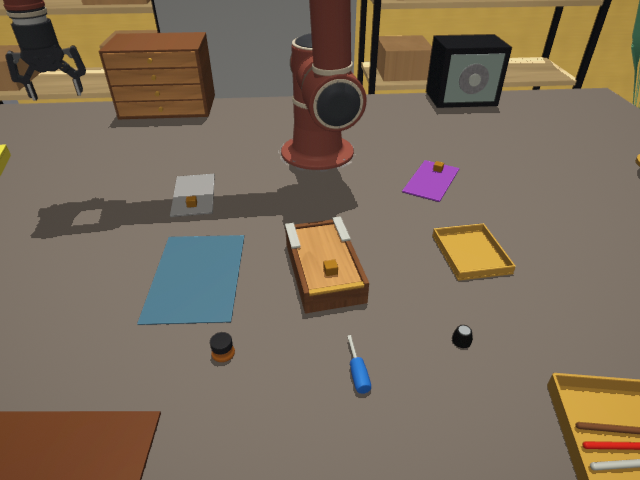

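View pics/top0.png

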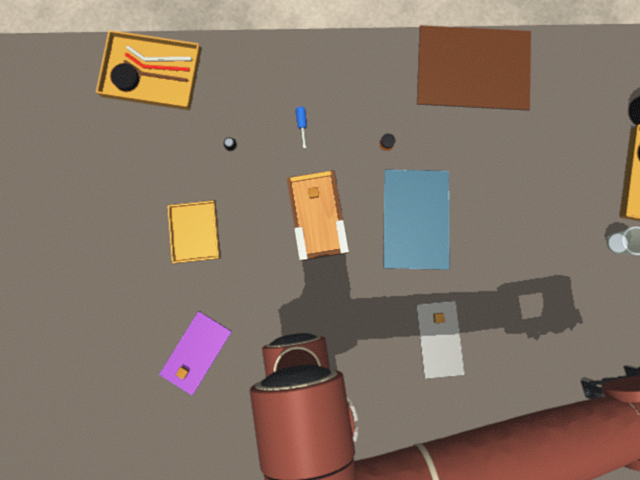

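The top view shows the box at about (290–347, 170–260) and the pull at (313,192). The mat spans (384–450, 170–270), the tray (168–219, 201–262). The jar is at (388,141), the loupe at (230,143) and the driver at (302,125). I'll zoom in for corners.

```bash
cat > h.py <<'E'
import numpy as np,cv2
from plant import manip
def cal(n):
    c=manip.get_calibration(n);f=240/np.tan(np.radians(c['fov_y'])/2);return f,c['cx'],c['cy'],np.array(c['R']),np.array(c['t'])
def proj(n,X):
    f,cx,cy,R,t=cal(n);p=np.atleast_2d(X)@R.T+t;return np.c_[cx+f*p[:,0]/p[:,2],cy+f*p[:,1]/p[:,2]]
def back(n,uv,z):
    f,cx,cy,R,t=cal(n);o=-R.T@t;uv=np.atleast_2d(uv);d=np.c_[(uv[:,0]-cx)/f,(uv[:,1]-cy)/f,np.ones(len(uv))]@R
    return o+d*((z-o[2])/d[:,2])[:,None]
def crop(im,x0,y0,w,h,k,fn):
    cv2.imwrite(fn,cv2.resize(im[y0:y0+h,x0:x0+w,::-1],None,fx=k,fy=k,interpolation=cv2.INTER_CUBIC))
E
python3 - <<'E'
from h import *
a=cv2.imread('pics/top0.png')[:,:,::-1];b=cv2.imread('pics/scene0.png')[:,:,::-1]
crop(a,275,160,90,110,5,'pics/tc.png');crop(b,270,205,110,110,5,'pics/sc.png')
E
```

```text
(no output)
```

View pics/tc.png

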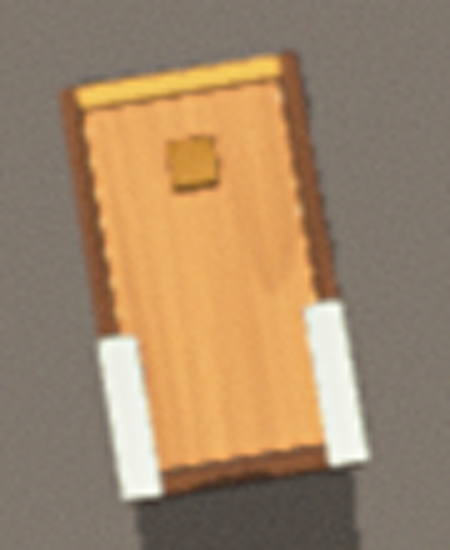

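View pics/sc.png

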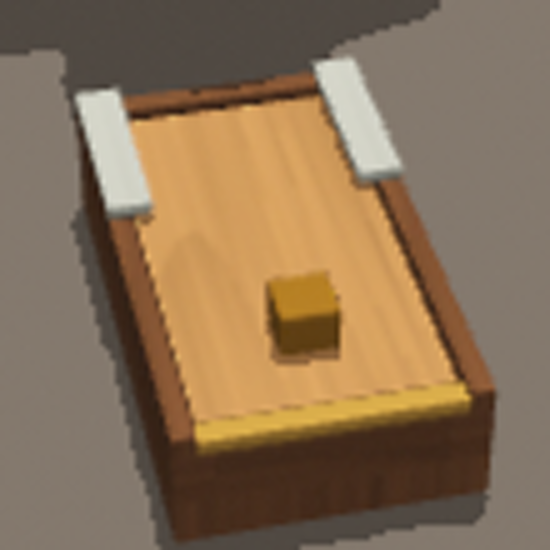

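```bash
cat > fit0.py <<'E'
from h import *
from scipy.optimize import least_squares
T=[((105,61,53),(61,90)),((105,-61,53),(299,53)),((-105,61,58),(122,500)),((-105,-61,58),(369,461)),((-25,61,58),(98,339)),((-25,-61,58),(343,300)),((-25,43,58),(136,336)),((-25,-43,58),(304,307))]
S=[((105,-61,53),(172,445)),((105,61,53),(494,392)),((105,-61,0),(178,541)),((105,61,0),(488,515)),((-105,-61,58),(76,95)),((-25,-43,58),(152,207)),((-25,-61,58),(106,212)),((-25,61,58),(402,172)),((-25,43,58),(360,180)),((-105,43,58),(313,64)),((-105,61,58),(352,59))]
def uv(L,x0,y0): return (np.array([b for a,b in L])+.5)/5-.5+[x0,y0]
tu=uv(T,275,160);su=uv(S,270,205);tp=np.array([a for a,b in T])/1e3;sp=np.array([a for a,b in S])/1e3
def W(p,P):
    c,s=np.cos(p[2]),np.sin(p[2]);return np.c_[p[0]+c*P[:,0]-s*P[:,1],p[1]+s*P[:,0]+c*P[:,1],P[:,2]]
ft=lambda p:(proj('top',W(p,tp))-tu).ravel()
fs=lambda p:(proj('scene',W(p,sp))-su).ravel()
for f in(ft,fs,lambda p:np.r_[ft(p),fs(p)]):
    r=least_squares(f,[.5,0,.15],loss='soft_l1');print(r.x.round(4),np.abs(r.fun).max(),np.sqrt((r.fun**2).mean()))
p=r.x
print(ft(p).reshape(-1,2).round(1).tolist(),fs(p).reshape(-1,2).round(1).tolist())
# pull: top square z=69
pt=uv([(0,c) for c in[(167,140),(214,135),(219,182),(176,190)]],275,160)
B=back('top',pt,.069);print('pull top corners',B.round(4).tolist())
c,s=np.cos(p[2]),np.sin(p[2])
ps=uv([(0,c) for c in[(267,283),(327,272),(340,308),(279,321)]],270,205);B2=back('scene',ps,.069);print(B2.round(4).tolist())
print('expected pull',p[0]+c*.055,p[1]+s*.055,B.mean(0),B2.mean(0))
for n,pts in(('top',[(384,170),(449,170),(450,269),(383,268)]),('scene',[(170,237),(245,236),(240,319),(144,319)])):
    B=back(n,pts,.003);print('mat',B.round(3).tolist(),B.mean(0).round(4))
for n,pts in(('top',[(168,206),(215,201),(219,258),(172,263)]),('scene',[(434,228),(484,225),(512,268),(461,277)])):
    B=back(n,pts,.022);print('tray',B.round(3).tolist(),B.mean(0).round(4))
print('jar',back('top',[(388,141)],.035),'loupe',back('top',[(230,143)],.028),'driver',back('top',[(301,107),(305,148)],.01))
E
python3 fit0.py
```

```text
[ 0.5283 -0.0213  0.1417] 0.46658403958994654 0.2719150979287646
[ 0.5305 -0.0208  0.1499] 4.129771276966153 0.9668520854202926
[ 0.5293 -0.0208  0.1473] 4.514156708851829 0.8514998536917513
[[-0.5, -0.3], [-0.5, -0.7], [0.5, -0.5], [-0.3, -0.7], [0.2, 0.0], [-0.5, -0.1], [-0.3, -0.5], [0.2, -0.3]] [[-0.5, -0.5], [0.2, -0.2], [-1.0, 0.6], [-0.3, -4.5], [0.0, 0.0], [0.0, -0.6], [0.4, -0.4], [-0.0, -0.6], [-0.1, -1.0], [-0.0, 0.1], [0.2, 0.0]]
pull top corners [[0.5936, 0.0003, 0.069], [0.5957, -0.0231, 0.069], [0.572, -0.0252, 0.069], [0.5683, -0.0038, 0.069]]
[[0.5757, -0.0257, 0.069], [0.571, -0.0024, 0.069], [0.592, 0.0004, 0.069], [0.5976, -0.0228, 0.069]]
expected pull 0.5837114053219397 -0.012776100448874101 [ 0.58240118 -0.01292064  0.069     ] [ 0.58410351 -0.0126154   0.069     ]
mat [[0.651, -0.2, 0.003], [0.648, -0.371, 0.003], [0.388, -0.362, 0.003], [0.393, -0.19, 0.003]] [ 0.5198 -0.2805  0.003 ]
mat [[0.391, -0.357, 0.003], [0.399, -0.189, 0.003], [0.65, -0.184, 0.003], [0.637, -0.36, 0.003]] [ 0.5193 -0.2722  0.003 ]
tray [[0.561, 0.363, 0.022], [0.572, 0.241, 0.022], [0.424, 0.231, 0.022], [0.414, 0.351, 0.022]] [0.4927 0.2964 0.022 ]
tray [[0.426, 0.235, 0.022], [0.423, 0.35, 0.022], [0.57, 0.356, 0.022], [0.589, 0.245, 0.022]] [0.5018 0.2967 0.022 ]
jar [[ 0.71910675 -0.20749694  0.035     ]] loupe [[0.72273134 0.20180256 0.028     ]] driver [[0.82278174 0.01651195 0.01      ]
 [0.71135258 0.00744424 0.01      ]]
```

```bash
cat >> h.py <<'E'
from scipy.spatial.transform import Rotation as Ro
BOX=np.array([.529,-.0208,.146])
def bx(x,y,z,B=BOX):
    c,s=np.cos(B[2]),np.sin(B[2]);return np.array([B[0]+c*x-s*y,B[1]+s*x+c*y,z])
def tool(head,pitch=0,yawaxis=None):
    # tool down, tool x heading head; then nose-up pitch about the -y axis of frame with x-axis at yawaxis
    c,s=np.cos(head),np.sin(head)
    R=np.array([[c,s,0],[s,-c,0],[0,0,-1.]])
    if pitch: R=Ro.from_rotvec(-pitch*np.array([-np.sin(yawaxis),np.cos(yawaxis),0])).as_matrix()@R
    return R
def cur():
    s=manip.state();q=s['tool_rot'];return s,np.array(s['tool_pos']),Ro.from_quat([q[1],q[2],q[3],q[0]]).as_matrix()
def delta(p,R):
    s,p0,R0=cur();d=R0.T@(np.array(p)-p0);r=Ro.from_matrix(R0.T@R).as_rotvec()
    print('t',round(s['time'],2),'delta',d.round(4),r.round(4),'F',np.round(s['contact_force'],1),'w',round(s['gripper_width'],3),'pos',p0.round(4));return d,r
def info():
    s,p,R=cur();print('t',round(s['time'],2),p.round(4),'head',np.arctan2(R[1,0],R[0,0]).round(4),'toolz',R[:,2].round(4),'F',np.round(s['contact_force'],1),'w',round(s['gripper_width'],3),'j',np.round(s['joint_pos'],3))
E
python3 -c "
from h import *
delta(bx(.055,0,.15),tool(BOX[2]+np.pi/2))"
```

```text
t 0.1 delta [ 0.5609 -0.4638  0.0892] [-1.40e-03 -1.50e-03 -1.46e+00] F [-0.5  0.2 -0.3] w 1.004 pos [ 0.1587 -0.604   0.2382]
```

Request:
step_arm(deltas=[[0.561, -0.464, 0.089, -0.0014, -0.0015, -1.46, -1], [0.561, -0.464, 0.089, -0.0014, -0.0015, -1.46, -1], [0.561, -0.464, 0.089, -0.0014, -0.0015, -1.46, -1], [0.561, -0.464, 0.089, -0.0014, -0.0015, -1.46, -1], [0.561, -0.464, 0.089, -0.0014, -0.0015, -1.46, -1], [0.561, -0.464, 0.089, -0.0014, -0.0015, -1.46, -1], [0.561, -0.464, 0.089, -0.0014, -0.0015, -1.46, -1], [0.561, -0.464, 0.089, -0.0014, -0.0015, -1.46, -1], [0.561, -0.464, 0.089, -0.0014, -0.0015, -1.46, -1], [0.561, -0.464, 0.089, -0.0014, -0.0015, -1.46, -1], [0.561, -0.464, 0.089, -0.0014, -0.0015, -1.46, -1], [0.561, -0.464, 0.089, -0.0014, -0.0015, -1.46, -1], [0.561, -0.464, 0.089, -0.0014, -0.0015, -1.46, -1], [0.561, -0.464, 0.089, -0.0014, -0.0015, -1.46, -1], [0.561, -0.464, 0.089, -0.0014, -0.0015, -1.46, -1], [0.561, -0.464, 0.089, -0.0014, -0.0015, -1.46, -1], [0.561, -0.464, 0.089, -0.0014, -0.0015, -1.46, -1], [0.561, -0.464, 0.089, -0.0014, -0.0015, -1.46, -1]])

```text
time: 1.9
tool_pos: [0.5829, -0.0139, 0.1501]
tool_rot: [0.001, 0.654, 0.757, -0.001]
contact_force: [0.6, -0.1, 0.3]
gripper_width: 1.003
```

```bash
python3 -c "
from h import *
info()
delta(bx(.055,0,.061),tool(BOX[2]+np.pi/2))
im=manip.grab_frame('scene');cv2.imwrite('pics/s1.png',im[150:400,150:550,::-1])"
```

```text
t 1.9 [ 0.5829 -0.0139  0.1501] head 1.716 toolz [-4.0e-04 -2.1e-03 -1.0e+00] F [ 0.6 -0.1  0.3] w 1.003 j [-0.15   0.025  1.794 -0.002  1.322 -0.295]
t 1.9 delta [0.0012 0.0007 0.0891] [-0.0007  0.002  -0.0008] F [ 0.6 -0.1  0.3] w 1.003 pos [ 0.5829 -0.0139  0.1501]
```

View pics/s1.png

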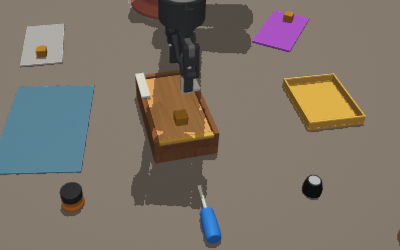

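```bash
python3 -c "
from h import *
print(proj('scene',[[.5829,-.0139,.15],[.5829,-.0139,.142],[.584,-.013,.069]])-[150,150])"
```

```text
[[179.99519425  78.81910754]
 [179.94571324  82.41774793]
 [180.04797488 113.73493109]]
```

Request:
step_arm(deltas=[[0.001, 0.001, 0.03, 0, 0.002, -0.001, -1], [0.001, 0.001, 0.06, 0, 0.002, -0.001, -1], [0.001, 0.001, 0.06, 0, 0.002, -0.001, -0.3], [0.001, 0.001, 0.06, 0, 0.002, -0.001, -0.1]])

```text
time: 2.35
tool_pos: [0.5838, -0.013, 0.0904]
tool_rot: [-0.0, 0.654, 0.757, -0.0]
contact_force: [0.7, -0.0, -0.3]
gripper_width: 0.697
```

```bash
python3 -c "
from h import *
info()
delta(bx(.055,0,.061),tool(BOX[2]+np.pi/2))
im=manip.grab_frame('scene');crop(im,250,150,150,150,4,'pics/s2.png')"
```

```text
t 2.35 [ 0.5838 -0.013   0.0904] head 1.7164 toolz [-1.e-03  2.e-04 -1.e+00] F [ 0.7 -0.  -0.3] w 0.697 j [-0.15   0.095  1.829  0.     1.219 -0.295]
t 2.35 delta [ 0.0003 -0.0003  0.0294] [-0.0009 -0.0004 -0.0004] F [ 0.7 -0.  -0.3] w 0.697 pos [ 0.5838 -0.013   0.0904]
```

View pics/s2.png

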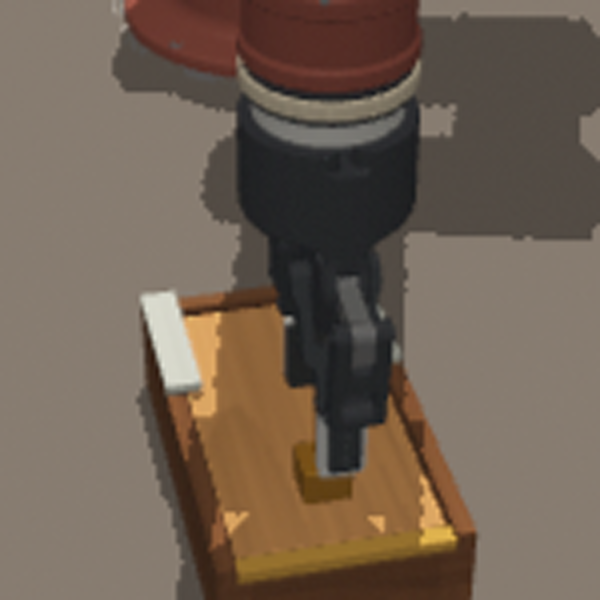

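The jaws straddle the pull along the lid's length, with the pull at (325,475) in the crop. Next I descend and close.

Request:
step_arm(deltas=[[0, 0, 0.015, 0, 0, 0, -0.1], [0, 0, 0.029, 0, 0, 0, -0.1], [0, 0, 0.029, 0, 0, 0, -0.1], [0, 0, 0.029, 0, 0, 0, 0.1], [0, 0, 0.029, 0, 0, 0, 0.3], [0, 0, 0.029, 0, 0, 0, 0.5], [0, 0, 0.029, 0, 0, 0, 1], [0, 0, 0.029, 0, 0, 0, 1], [0, 0, 0.029, 0, 0, 0, 1], [0, 0, 0.029, 0, 0, 0, 1]])

```text
time: 3.4
tool_pos: [0.585, -0.0122, 0.0621]
tool_rot: [0.001, 0.653, 0.757, 0.0]
contact_force: [0.1, 0.8, 4.1]
gripper_width: 0.262
```

```bash
cat > lid.py <<'E'
import sys
from h import *
# lid.py d t z : lid slid by d, tilt t, rear edge raised by z above ledge; g = TCP in lid frame measured at grasp
d,t,z=map(float,sys.argv[1:4]); hz=float(sys.argv[4]) # TCP height above lid underside
yaw=BOX[2]
# TCP rel to rear bottom edge in lid frame: (0.148, hz)
x=-.093+d+.148*np.cos(t)-hz*np.sin(t); zz=.044+z+.148*np.sin(t)+hz*np.cos(t)
delta(bx(x,0,zz),tool(yaw+np.pi/2,t,yaw))
E
python3 -c "
from h import *
info()"; python3 lid.py 0 0 0 .017; python3 lid.py 0 .046 0.0005 .017
```

```text
t 3.4 [ 0.585  -0.0122  0.0621] head 1.7178 toolz [ 0.0015  0.     -1.    ] F [0.1 0.8 4.1] w 0.262 j [-0.148  0.133  1.841  0.     1.167 -0.295]
t 3.4 delta [-0.0003 -0.0016  0.0011] [0.0015 0.0002 0.001 ] F [0.1 0.8 4.1] w 0.262 pos [ 0.585  -0.0122  0.0621]
t 3.4 delta [-0.0003 -0.0026 -0.0062] [-0.0445  0.0002  0.001 ] F [0.1 0.8 4.1] w 0.262 pos [ 0.585  -0.0122  0.0621]
```

Request:
step_arm(deltas=[[0, -0.0003, -0.0025, -0.015, 0, 0, 1], [0, -0.0005, -0.005, -0.03, 0, 0, 1], [0, -0.0008, -0.0075, -0.046, 0, 0, 1], [0, -0.0008, -0.0075, -0.046, 0, 0, 1], [0, -0.0008, -0.0075, -0.046, 0, 0, 1]])

```text
time: 3.9
tool_pos: [0.5829, -0.0123, 0.0685]
tool_rot: [0.015, 0.653, 0.757, 0.017]
contact_force: [0.3, -0.1, -0.6]
gripper_width: 0.263
```

```bash
python3 -c "
from h import *
info()
im=manip.grab_frame('scene');crop(im,250,190,150,130,5,'pics/s3.png')"
```

```text
t 3.9 [ 0.5829 -0.0123  0.0685] head 1.7177 toolz [ 0.0446  0.007  -0.999 ] F [ 0.3 -0.1 -0.6] w 0.263 j [-0.155  0.094  1.872  0.015  1.133 -0.308]
```

View pics/s3.png

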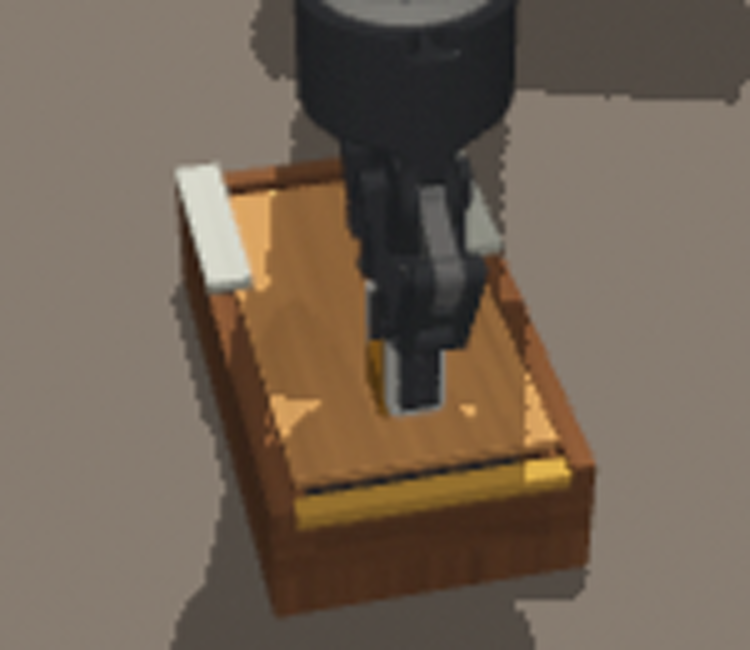

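```bash
python3 -c "
from h import *
def c(P): return ((proj('scene',P)-[250,190]+.5)*5-.5).round(0).tolist()
def lidp(t,d=0,z=0):
    o=[]
    for lx,lz in((186,0),(186,5)):
        for y in(-50,50):
            o.append(bx((-93+d+lx*np.cos(t)-lz*np.sin(t))/1e3,y/1e3,.044+z+(lx*np.sin(t)+lz*np.cos(t))/1e3))
    return np.array(o)
print('shut bot,top',c(lidp(0)));print('tilt',c(lidp(.045)))
print('lip inner/outer top',c([bx(.095,-.05,.05),bx(.095,.05,.05),bx(.105,-.05,.05),bx(.105,.05,.05)]))
"
```

```text
shut bot,top [[293.0, 507.0], [556.0, 466.0], [293.0, 497.0], [556.0, 456.0]]
tilt [[293.0, 490.0], [557.0, 449.0], [292.0, 480.0], [557.0, 439.0]]
lip inner/outer top [[294.0, 499.0], [558.0, 458.0], [299.0, 518.0], [566.0, 476.0]]
```

```bash
for a in "0 .045 0" "0.03 .055 0.0005" "0.055 .075 0.0005" "0.07 .085 0.001"; do python3 lid.py $a .0178; done
```

```text
t 3.95 delta [-0.0006 -0.0005 -0.0001] [-0.0002 -0.0004  0.0009] F [-0.5 -0.2 -0.7] w 0.262 pos [ 0.5829 -0.0123  0.0684]
t 3.95 delta [-0.0006  0.0293 -0.0007] [-0.0102 -0.0004  0.0009] F [-0.5 -0.2 -0.7] w 0.262 pos [ 0.5829 -0.0123  0.0684]
t 3.95 delta [-0.0006  0.0538 -0.0026] [-0.0302 -0.0004  0.0009] F [-0.5 -0.2 -0.7] w 0.262 pos [ 0.5829 -0.0123  0.0684]
t 3.95 delta [-0.0006  0.0686 -0.0039] [-0.0402 -0.0005  0.0009] F [-0.5 -0.2 -0.7] w 0.262 pos [ 0.5829 -0.0123  0.0684]
```

Request:
step_arm(deltas=[[0, 0, -0.0005, -0.004, 0, 0, 1], [0, 0.006, -0.0006, -0.006, 0, 0, 1], [0, 0.014, -0.0007, -0.008, 0, 0, 1], [0, 0.022, -0.0007, -0.009, 0, 0, 1], [0, 0.03, -0.0008, -0.011, 0, 0, 1], [0, 0.03, -0.0008, -0.011, 0, 0, 1]])

```text
time: 4.55
tool_pos: [0.6146, -0.0078, 0.0713]
tool_rot: [0.019, 0.653, 0.757, 0.022]
contact_force: [0.0, -0.8, -1.3]
gripper_width: 0.263
```

```bash
python3 -c "
from h import *
info()
im=manip.grab_frame('scene');crop(im,250,190,150,130,5,'pics/s4.png')"; for a in "0.03 .055 0.0005" "0.055 .075 0.0005" "0.075 .085 0.001"; do python3 lid.py $a .0178; done
```

```text
t 4.55 [ 0.6146 -0.0078  0.0713] head 1.7181 toolz [ 0.0577  0.0085 -0.9983] F [ 0.  -0.8 -1.3] w 0.263 j [-0.141  0.152  1.802  0.018  1.131 -0.296]
t 4.6 delta [-0.0005 -0.0021  0.0005] [ 0.0024 -0.0001  0.0013] F [-0.5 -0.3 -1.1] w 0.265 pos [ 0.6139 -0.0078  0.0711]
t 4.6 delta [-0.0005  0.0224 -0.001 ] [-0.0176 -0.0001  0.0013] F [-0.5 -0.3 -1.1] w 0.265 pos [ 0.6139 -0.0078  0.0711]
t 4.6 delta [-0.0005  0.0422 -0.0018] [-0.0276 -0.0001  0.0013] F [-0.5 -0.3 -1.1] w 0.265 pos [ 0.6139 -0.0078  0.0711]
```

View pics/s4.png

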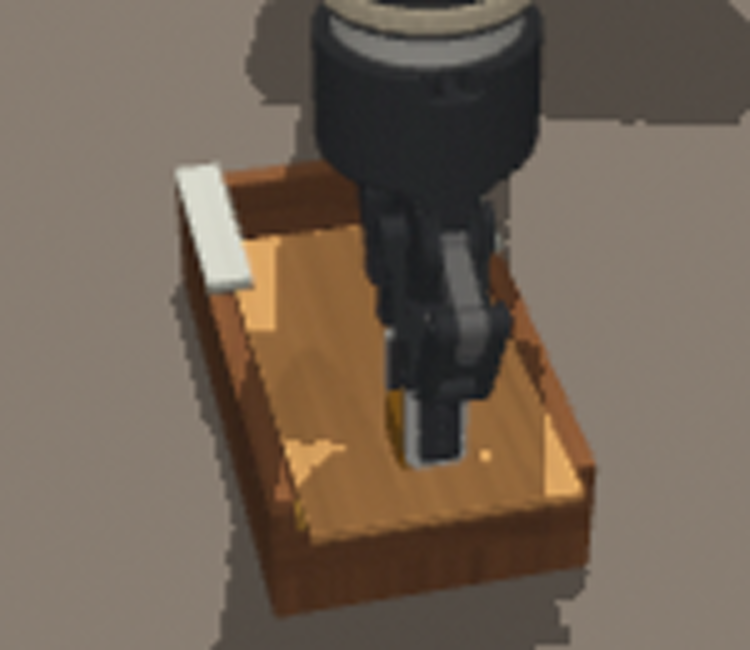

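The lid's front edge (310–580, 540–500 in the crop) is now past the lip. The rear edge has moved 30 mm, and the forces are small, so I keep sliding.

Request:
step_arm(deltas=[[0, 0.008, -0.0004, -0.006, 0, 0, 1], [0, 0.016, -0.0008, -0.013, 0, 0, 1], [0, 0.024, -0.0013, -0.019, 0, 0, 1], [0, 0.034, -0.0018, -0.024, 0, 0, 1], [0, 0.044, -0.0023, -0.028, 0, 0, 1], [0, 0.053, -0.003, -0.028, 0, 0, 1], [0, 0.053, -0.003, -0.028, 0, 0, 1]])

```text
time: 5.3
tool_pos: [0.6669, -0.0001, 0.0776]
tool_rot: [0.028, 0.653, 0.757, 0.033]
contact_force: [-0.6, 0.6, -1.2]
gripper_width: 0.261
```

```bash
python3 -c "
from h import *
info()
im=manip.grab_frame('scene');crop(im,250,190,150,130,5,'pics/s5.png')"; for a in "0.085 .085 0.03" "0.09 0 0.06"; do python3 lid.py $a .0178; done
```

```text
t 5.3 [ 6.669e-01 -1.000e-04  7.760e-02] head 1.7181 toolz [ 0.0855  0.0125 -0.9963] F [-0.6  0.6 -1.2] w 0.261 j [-0.121  0.242  1.688  0.025  1.128 -0.278]
t 5.35 delta [-0.0005  0.0017 -0.027 ] [ 0.0004 -0.0001  0.0012] F [-0.6 -0.4 -1.3] w 0.262 pos [ 6.661e-01 -1.000e-04  7.720e-02]
t 5.35 delta [-0.0005  0.0102 -0.0439] [ 0.0854 -0.      0.0012] F [-0.6 -0.4 -1.3] w 0.262 pos [ 6.661e-01 -1.000e-04  7.720e-02]
```

View pics/s5.png

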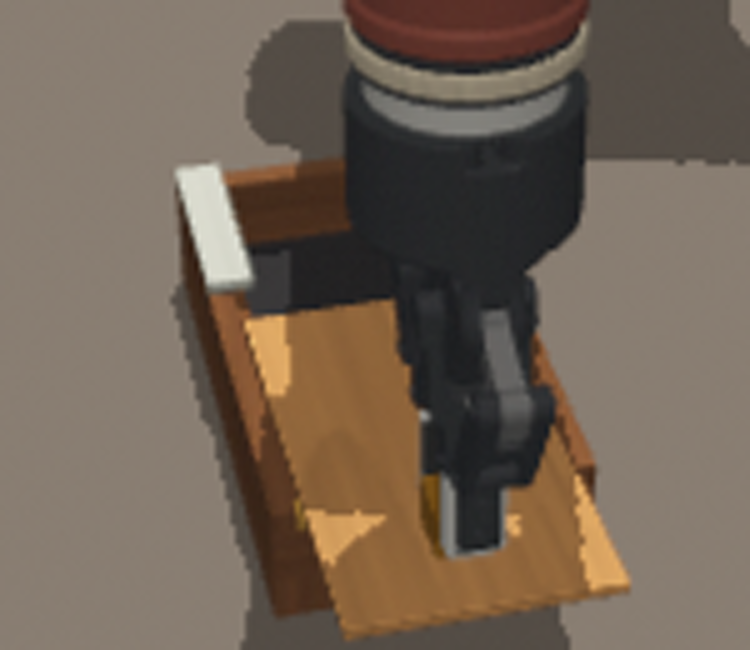

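The lid's rear edge (crop (245,320)) is clear of the rail ends at (250,290). I lift and level.

Request:
step_arm(deltas=[[0, 0.003, -0.015, 0, 0, 0, 1], [0, 0.005, -0.03, 0, 0, 0, 1], [0, 0.008, -0.05, 0, 0, 0, 1], [0, 0.01, -0.075, 0.04, 0, 0, 1], [0, 0.01, -0.075, 0.086, 0, 0, 1], [0, 0.01, -0.075, 0.086, 0, 0, 1], [0, 0.01, -0.075, 0.086, 0, 0, 1]])

```text
time: 6.05
tool_pos: [0.669, 0.0003, 0.1533]
tool_rot: [0.0, 0.653, 0.757, 0.0]
contact_force: [-0.3, -0.3, -2.0]
gripper_width: 0.264
```

```bash
python3 -c "
from h import *
info()
delta([.52+.055,-.277,.15],tool(np.pi/2-.01))
im=manip.grab_frame('scene');crop(im,200,100,250,200,3,'pics/s6.png')
im=manip.grab_frame('top');crop(im,250,100,220,180,3,'pics/t6.png')"
```

```text
t 6.05 [6.690e-01 3.000e-04 1.533e-01] head 1.7178 toolz [ 3.e-04  1.e-04 -1.e+00] F [-0.3 -0.3 -2. ] w 0.264 j [-0.111  0.217  1.58   0.     1.345 -0.258]
t 6.05 delta [-0.2606 -0.1336  0.0032] [ 3.00e-04 -1.00e-04  1.57e-01] F [-0.3 -0.3 -2. ] w 0.264 pos [6.690e-01 3.000e-04 1.533e-01]
```

View pics/s6.png

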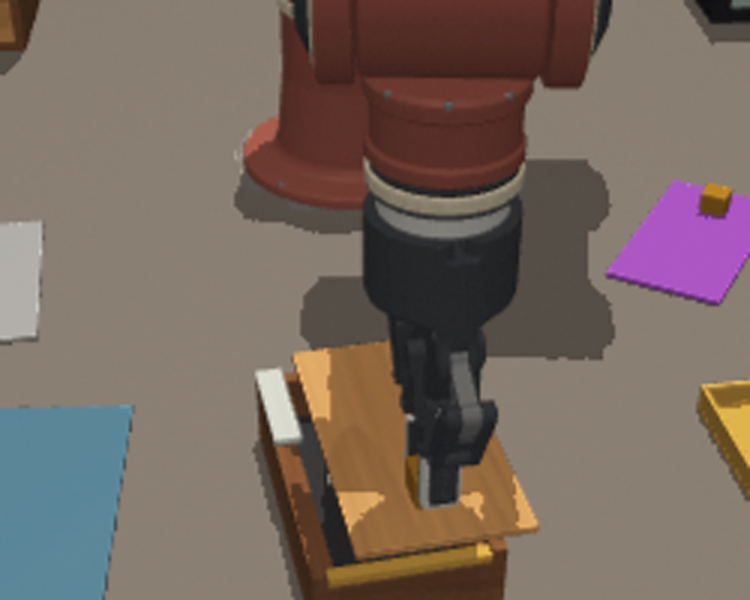

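View pics/t6.png

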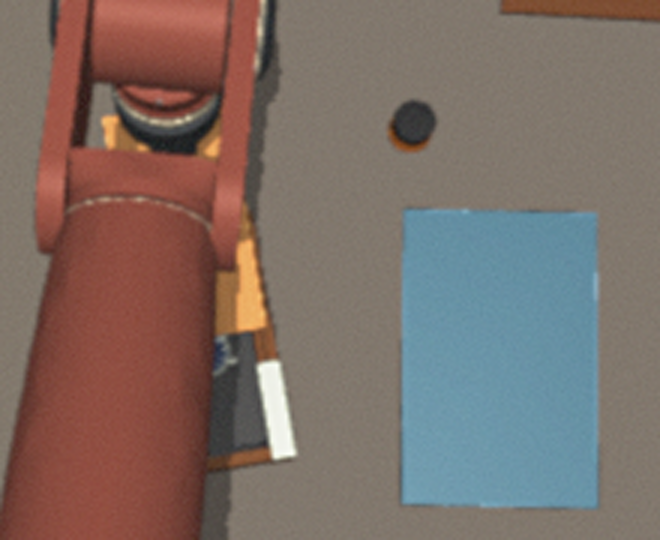

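The lid is held level, the mat is clear, and a bit of the watch shows at (220,355) in the top crop. I move over the mat.

Request:
step_arm(deltas=[[-0.26, -0.134, 0.003, 0, 0, 0.157, 1], [-0.26, -0.134, 0.003, 0, 0, 0.157, 1], [-0.26, -0.134, 0.003, 0, 0, 0.157, 1], [-0.26, -0.134, 0.003, 0, 0, 0.157, 1], [-0.26, -0.134, 0.003, 0, 0, 0.157, 1], [-0.26, -0.134, 0.003, 0, 0, 0.157, 1], [-0.26, -0.134, 0.003, 0, 0, 0.157, 1], [-0.26, -0.134, 0.003, 0, 0, 0.157, 1], [-0.26, -0.134, 0.003, 0, 0, 0.157, 1], [-0.26, -0.134, 0.05, 0, 0, 0.157, 1], [-0.26, -0.134, 0.1, 0, 0, 0.157, 1], [-0.26, -0.134, 0.1, 0, 0, 0.157, 1], [-0.26, -0.134, 0.1, 0, 0, 0.157, 1]])

```text
time: 7.45
tool_pos: [0.574, -0.2747, 0.0517]
tool_rot: [-0.002, 0.71, 0.704, -0.001]
contact_force: [0.3, -0.7, -0.8]
gripper_width: 0.264
```

```bash
python3 -c "
from h import *
info()
delta([.52+.055,-.277,.0225],tool(np.pi/2-.01))
im=manip.grab_frame('scene');crop(im,100,150,250,200,3,'pics/s7.png')
im=manip.grab_frame('top');crop(im,250,100,220,180,3,'pics/t7.png')"
```

```text
t 7.45 [ 0.574  -0.2747  0.0517] head 1.5626 toolz [-0.0034  0.0017 -1.    ] F [ 0.3 -0.7 -0.8] w 0.264 j [-0.563  0.259  1.714 -0.     1.172 -0.555]
t 7.45 delta [-0.0023  0.0011  0.0292] [-0.0034 -0.0016  0.0019] F [ 0.3 -0.7 -0.8] w 0.264 pos [ 0.574  -0.2747  0.0517]
```

View pics/s7.png

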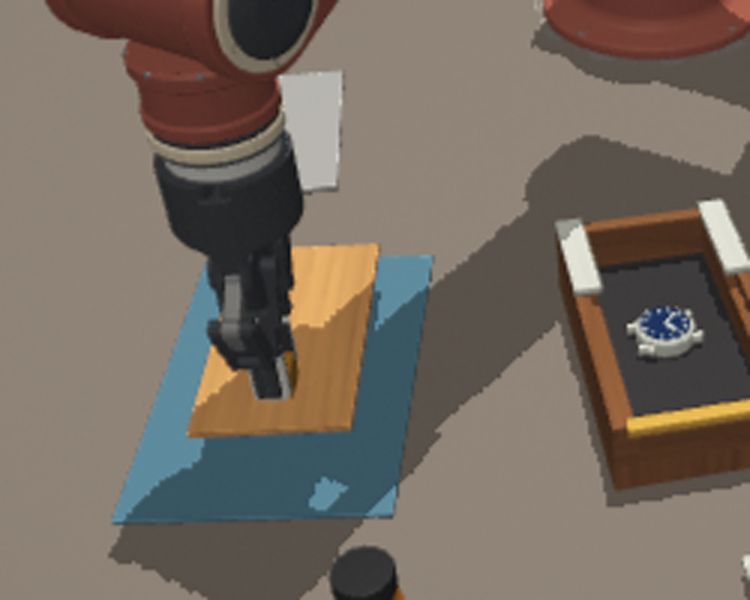

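View pics/t7.png

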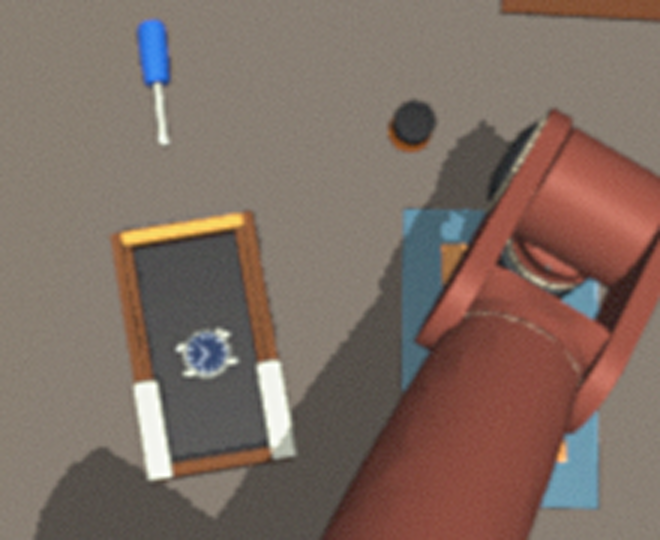

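The lid is well inside the mat outline, and the watch shows in full (top crop (206,353)). I lower slowly.

Request:
step_arm(deltas=[[-0.002, 0.001, 0.012, -0.0034, -0.0016, 0.002, 1], [-0.002, 0.001, 0.022, -0.0034, -0.0016, 0.002, 1], [-0.002, 0.001, 0.027, -0.0034, -0.0016, 0.002, 1], [-0.002, 0.001, 0.029, -0.0034, -0.0016, 0.002, 1], [-0.002, 0.001, 0.029, -0.0034, -0.0016, 0.002, 1]])

```text
time: 8.05
tool_pos: [0.5749, -0.2783, 0.023]
tool_rot: [0.001, 0.711, 0.703, 0.0]
contact_force: [0.4, -0.3, -1.7]
gripper_width: 0.262
```

```bash
python3 -c "
from h import *
info()"
```

```text
t 8.05 [ 0.5749 -0.2783  0.023 ] head 1.5587 toolz [ 0.0015 -0.0011 -1.    ] F [ 0.4 -0.3 -1.7] w 0.262 j [-0.567  0.3    1.72  -0.     1.12  -0.555]
```

Request:
step_arm(deltas=[[0, 0, 0.001, 0, 0, 0, 1], [0, 0, 0.002, 0, 0, 0, 1], [0, 0, 0.0025, 0, 0, 0, 1], [0, 0, 0.0025, 0, 0, 0, 1]])

```text
time: 8.45
tool_pos: [0.5755, -0.2786, 0.0214]
tool_rot: [0.002, 0.711, 0.703, 0.0]
contact_force: [0.4, -0.5, -0.4]
gripper_width: 0.263
```

Request:
step_arm(deltas=[[0, 0, 0.0003, 0, 0, 0, 0.3], [0, 0, 0.0003, 0, 0, 0, 0.1], [0, 0, 0.0003, 0, 0, 0, 0], [0, 0, 0, 0, 0, 0, -0.1], [0, 0, -0.005, 0, 0, 0, -0.1], [0, 0, -0.02, 0, 0, 0, -0.2], [0, 0, -0.05, 0, 0, 0, -0.2], [0, 0, -0.09, 0, 0, 0, -0.2], [0, 0, -0.12, 0, 0, 0, -0.2], [0, 0, -0.12, 0, 0, 0, -0.2]])

```text
time: 9.45
tool_pos: [0.5785, -0.2804, 0.1496]
tool_rot: [0.008, 0.711, 0.703, 0.002]
contact_force: [0.4, -0.3, 1.0]
gripper_width: 0.598
```

Run:
```python
from h import *
info()
im=manip.grab_frame('scene');crop(im,100,180,250,180,3,'pics/s8.png')
im=manip.grab_frame('top');cv2.imwrite('pics/top8.png',im[:,:,::-1]);crop(im,285,190,80,80,8,'pics/t8.png')
```

```text
t 9.45 [ 0.5785 -0.2804  0.1496] head 1.5588 toolz [ 0.0132 -0.0085 -0.9999] F [ 0.4 -0.3  1. ] w 0.598 j [-0.567  0.153  1.659 -0.     1.314 -0.555]
```

View pics/s8.png

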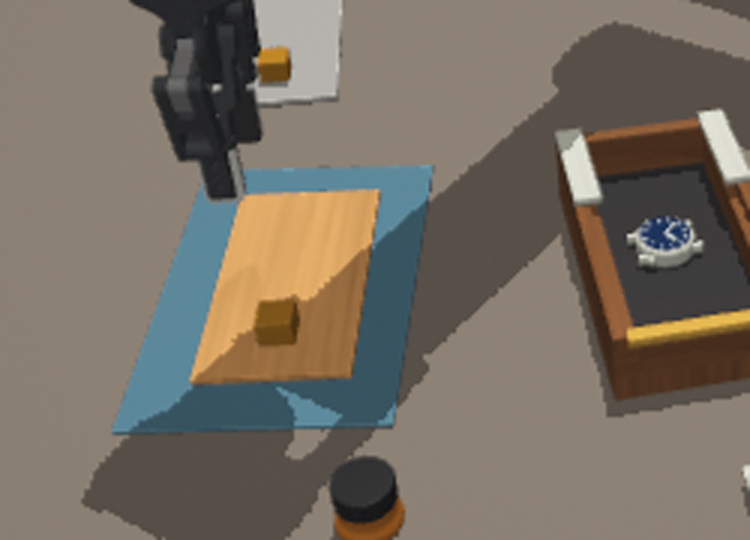

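View pics/t8.png

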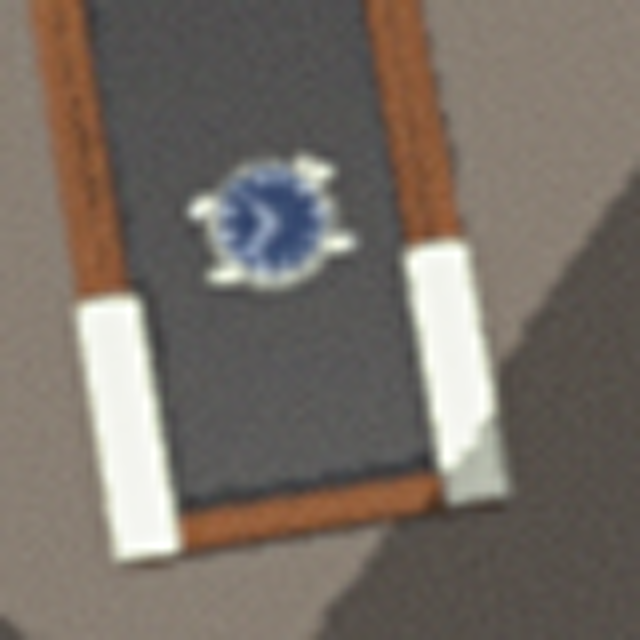

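The lid lies flat and pull up inside the mat. The watch dial is at (271,225) in the 8x top crop, with lug tips near (200,207), (222,275), (312,165) and (345,242). Next I locate it precisely.

Run:
```python
from h import *
im=cv2.imread('pics/top8.png')
def blob(im,x0,y0,w,h):
    c=im[y0:y0+h,x0:x0+w].astype(int);m=(c[:,:,0]-c[:,:,2]>35)
    n,l,s,ce=cv2.connectedComponentsWithStats(m.astype(np.uint8));i=1+np.argmax(s[1:,4]);return ce[i]+[x0,y0],s[i]
a,s=blob(im,297,195,42,45);print(a,s)
sc=manip.grab_frame('scene')[:,:,::-1];cv2.imwrite('pics/scene8.png',sc);crop(sc[:,:,::-1],300,240,50,40,12,'pics/s8w.png')
b,s2=blob(sc,305,245,35,25);print(b,s2)
A=back('top',[a],.034)[0];Bs=back('scene',[b],.034)[0];print(A,Bs)
u=lambda p:(np.array(p,float)+.5)/8-.5+[285,190]
L=back('top',[u((200,207)),u((222,275)),u((312,165)),u((345,242))],.028)
for v in (L[0]+L[1]-L[2]-L[3],L[0]-L[2],L[1]-L[3]): print('yaw',np.arctan2(-v[0],v[1]))
v=L[0]+L[2]-L[1]-L[3];print('yaw x',np.arctan2(v[1],v[0]), 'len',L.round(4).tolist())
rel=A[:2]-BOX[:2];c,s=np.cos(BOX[2]),np.sin(BOX[2]);print('rel',c*rel[0]+s*rel[1],-s*rel[0]+c*rel[1])
```

```text
[318.41666667 217.        ] [ 16  17  12  11 108]
[320.97222222 257.46296296] [  9   8  16  10 108]
[ 0.52426074 -0.0246409   0.034     ] [ 0.52324185 -0.02573459  0.034     ]
yaw 0.29538630542647654
yaw 0.345775295533671
yaw 0.24795036245876662
yaw x 0.3431616989924593 len [[0.5295, -0.0021, 0.028], [0.5075, -0.0088, 0.028], [0.5425, -0.0382, 0.028], [0.5175, -0.0483, 0.028]]
rel -0.005247619724498579 -0.003110558056281367
```

View pics/s8w.png

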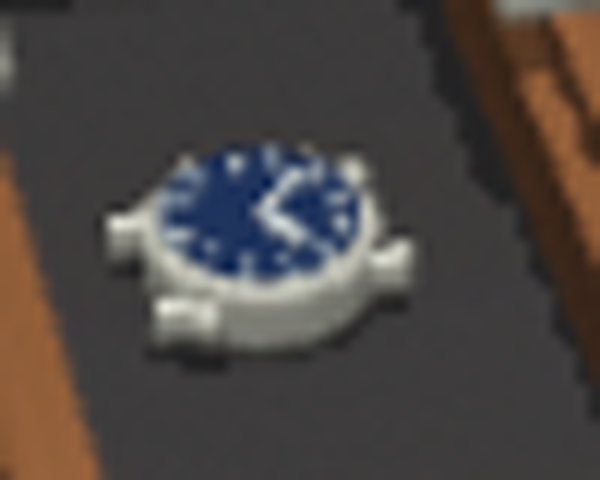

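```bash
python3 -c "
from h import *
delta([.524,-.025,.13],tool(np.pi/2+.31))"
```

```text
t 9.6 delta [ 0.2526 -0.0539  0.0109] [ 0.0023  0.0022 -0.322 ] F [-0.  -0.5 -0.7] w 0.598 pos [ 0.5749 -0.2782  0.1415]
```

Request:
step_arm(deltas=[[0.253, -0.054, 0.011, 0.002, 0.002, -0.322, -0.4], [0.253, -0.054, 0.011, 0.002, 0.002, -0.322, -0.4], [0.253, -0.054, 0.011, 0.002, 0.002, -0.322, -0.4], [0.253, -0.054, 0.011, 0.002, 0.002, -0.322, -0.4], [0.253, -0.054, 0.011, 0.002, 0.002, -0.322, -0.4], [0.253, -0.054, 0.011, 0.002, 0.002, -0.322, -0.4], [0.253, -0.054, 0.011, 0.002, 0.002, -0.322, -0.4], [0.253, -0.054, 0.011, 0.002, 0.002, -0.322, -0.4], [0.253, -0.054, 0.011, 0.002, 0.002, -0.322, -0.4], [0.253, -0.054, 0.011, 0.002, 0.002, -0.322, -0.4]])

```text
time: 10.6
tool_pos: [0.5244, -0.0261, 0.1296]
tool_rot: [0.0, 0.59, 0.807, -0.0]
contact_force: [0.2, -0.1, -0.8]
gripper_width: 0.7
```

```bash
python3 -c "
from h import *
info();delta([.524,-.025,.060],tool(np.pi/2+.31))"
```

```text
t 10.6 [ 0.5244 -0.0261  0.1296] head 1.8787 toolz [ 0.e+00 -2.e-04 -1.e+00] F [ 0.2 -0.1 -0.8] w 0.7 j [-0.191 -0.093  1.945 -0.     1.289 -0.499]
t 10.6 delta [ 0.0012 -0.      0.0696] [-0.      0.0002 -0.0021] F [ 0.2 -0.1 -0.8] w 0.7 pos [ 0.5244 -0.0261  0.1296]
```

Request:
step_arm(deltas=[[0.001, 0, 0.03, 0, 0, -0.002, -0.4], [0.001, 0, 0.06, 0, 0, -0.002, -0.4], [0.001, 0, 0.07, 0, 0, -0.002, -0.4], [0.001, 0, 0.07, 0, 0, -0.002, -0.4]])

```text
time: 11.0
tool_pos: [0.5224, -0.0241, 0.0578]
tool_rot: [-0.002, 0.589, 0.808, -0.001]
contact_force: [-0.3, -0.7, 0.1]
gripper_width: 0.702
```

```bash
python3 -c "
from h import *
info();delta([.524,-.025,.030],tool(np.pi/2+.31))
im=manip.grab_frame('scene');crop(im,270,190,110,110,6,'pics/s9.png')"
```

```text
t 11.0 [ 0.5224 -0.0241  0.0578] head 1.8817 toolz [-4.e-03  8.e-04 -1.e+00] F [-0.3 -0.7  0.1] w 0.702 j [-1.890e-01  1.000e-03  1.988e+00  0.000e+00  1.157e+00 -4.990e-01]
t 11.0 delta [-0.0014  0.0014  0.0278] [-0.0036 -0.002   0.0009] F [-0.3 -0.7  0.1] w 0.702 pos [ 0.5224 -0.0241  0.0578]
```

View pics/s9.png

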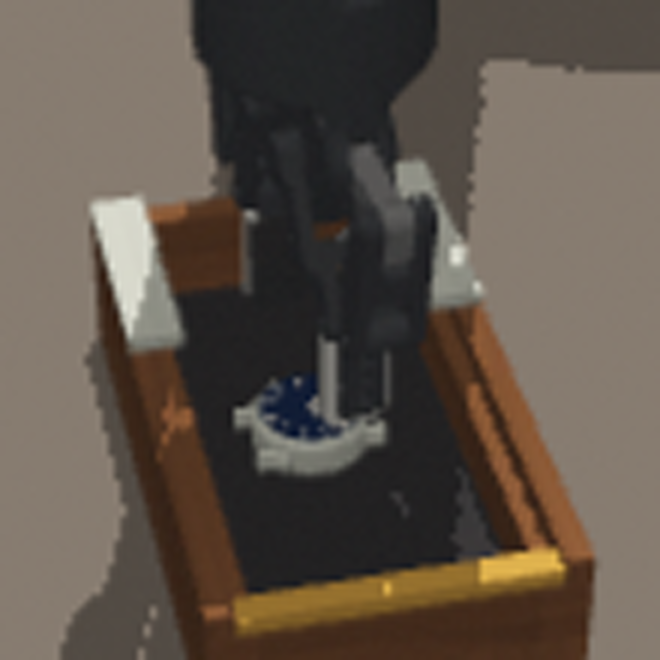

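```bash
python3 -c "
from h import *
s,p,R=cur()
X=[p+R@np.array([a,b,c]) for a in(-.011,.011) for b in (.03,.044) for c in (-.002,)]
print(((proj('scene',X)-[270,190]+.5)*6).round())
w=np.array([.524,-.025]);d=np.array([np.cos(.31),np.sin(.31)])
print(((proj('scene',[[*w,.034],[*(w+.02*d),.02],[*(w-.02*d),.02]])-[270,190]+.5)*6).round())"
```

```text
[[317. 407.]
 [333. 434.]
 [379. 391.]
 [396. 417.]]
[[311. 409.]
 [333. 477.]
 [290. 405.]]
```

The fingertips show at (320–388, 385–420), matching the prediction, and the dial sits at (308,409) as computed. I descend and close.

Request:
step_arm(deltas=[[-0.001, 0.001, 0.012, -0.0036, -0.002, 0.001, -0.4], [-0.001, 0.001, 0.024, -0.0036, -0.002, 0.001, -0.4], [-0.001, 0.001, 0.028, -0.0036, -0.002, 0.001, -0.4], [-0.001, 0.001, 0.028, -0.0036, -0.002, 0.001, -0.3], [-0.001, 0.001, 0.028, -0.0036, -0.002, 0.001, -0.2], [-0.001, 0.001, 0.028, -0.0036, -0.002, 0.001, -0.1], [-0.001, 0.001, 0.028, -0.0036, -0.002, 0.001, 0], [-0.001, 0.001, 0.028, -0.0036, -0.002, 0.001, 0.1], [-0.001, 0.001, 0.028, -0.0036, -0.002, 0.001, 0.1]])

```text
time: 11.95
tool_pos: [0.5253, -0.0245, 0.0323]
tool_rot: [0.002, 0.589, 0.808, 0.001]
contact_force: [-1.4, -0.5, 4.0]
gripper_width: 0.455
```

```bash
python3 -c "
from h import *
info();delta([.524,-.025,.030],tool(np.pi/2+.31))"
```

```text
t 11.95 [ 0.5253 -0.0245  0.0323] head 1.8819 toolz [ 0.0045 -0.001  -1.    ] F [-1.4 -0.5  4. ] w 0.455 j [-0.188  0.042  1.996 -0.     1.099 -0.499]
t 11.95 delta [-0.0001 -0.0014  0.0023] [0.004  0.0023 0.0011] F [-1.4 -0.5  4. ] w 0.455 pos [ 0.5253 -0.0245  0.0323]
```

Request:
step_arm(deltas=[[0, 0, 0, 0, 0, 0, 1], [0, 0, 0, 0, 0, 0, 1], [0, 0, 0, 0, 0, 0, 1], [0, 0, -0.01, 0, 0, 0, 1], [0, 0, -0.025, 0, 0, 0, 1], [0, 0, -0.025, 0, 0, 0, 1]])

```text
time: 12.55
tool_pos: [0.527, -0.0247, 0.0595]
tool_rot: [0.004, 0.589, 0.808, 0.002]
contact_force: [0.0, 0.5, -0.5]
gripper_width: 0.426
```

```bash
python3 -c "
from h import *
info()
im=manip.grab_frame('scene');crop(im,270,190,110,110,6,'pics/s10.png')"
```

```text
t 12.55 [ 0.527  -0.0247  0.0595] head 1.8818 toolz [ 0.0095 -0.0017 -1.    ] F [ 0.   0.5 -0.5] w 0.426 j [-0.188  0.     1.985  0.     1.146 -0.499]
```

View pics/s10.png

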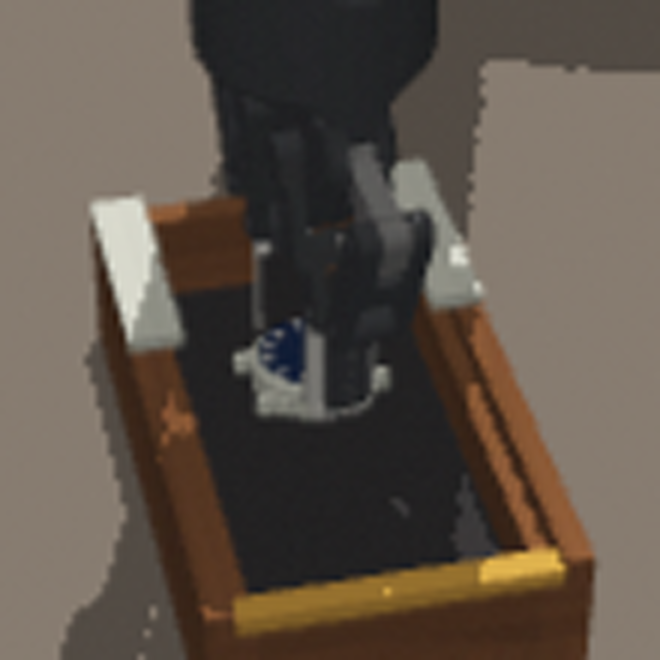

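The watch hangs level in the jaws. I lift it clear and carry it to the tray.

```bash
python3 -c "
from h import *
delta([.527,-.025,.13],tool(np.pi/2+.31));delta([.497,.2965,.13],tool(np.pi/2+.31))"
```

```text
t 12.6 delta [-0.0009  0.001  -0.0715] [0.0072 0.0037 0.001 ] F [-0.   0.2 -1.5] w 0.423 pos [ 0.5263 -0.0246  0.0585]
t 12.6 delta [ 0.3144  0.0709 -0.0722] [0.0072 0.0037 0.001 ] F [-0.   0.2 -1.5] w 0.423 pos [ 0.5263 -0.0246  0.0585]
```

Request:
step_arm(deltas=[[0, 0, -0.025, 0.003, 0, 0, 1], [0, 0, -0.05, 0.003, 0, 0, 1], [0, 0, -0.072, 0.003, 0, 0, 1], [0.04, 0.009, -0.072, 0.003, 0, 0, 1], [0.08, 0.018, -0.072, 0.003, 0, 0, 1], [0.12, 0.027, -0.072, 0.003, 0, 0, 1], [0.16, 0.036, -0.072, 0.003, 0, 0, 1], [0.2, 0.045, -0.072, 0.003, 0, 0, 1], [0.24, 0.054, -0.072, 0.003, 0, 0, 1], [0.28, 0.063, -0.072, 0.003, 0, 0, 1], [0.3, 0.068, -0.072, 0.003, 0, 0, 1], [0.314, 0.071, -0.072, 0.003, 0, 0, 1], [0.314, 0.071, -0.072, 0.003, 0, 0, 1], [0.314, 0.071, -0.072, 0.003, 0, 0, 1]])

```text
time: 14.0
tool_pos: [0.4961, 0.2957, 0.1279]
tool_rot: [0.001, 0.589, 0.808, -0.001]
contact_force: [0.2, -1.1, -1.5]
gripper_width: 0.432
```

```bash
python3 -c "
from h import *
info();delta([.497,.2965,.035],tool(np.pi/2+.31,.004,.31))
im=manip.grab_frame('scene');crop(im,390,130,150,160,4,'pics/s11.png')"
```

```text
t 14.0 [0.4961 0.2957 0.1279] head 1.8817 toolz [ 9.0e-04 -2.5e-03 -1.0e+00] F [ 0.2 -1.1 -1.5] w 0.432 j [ 0.41   0.035  1.823 -0.003  1.284  0.1  ]
t 14.0 delta [0.0008 0.0011 0.0929] [-0.0039  0.0026  0.0009] F [ 0.2 -1.1 -1.5] w 0.432 pos [0.4961 0.2957 0.1279]
```

View pics/s11.png

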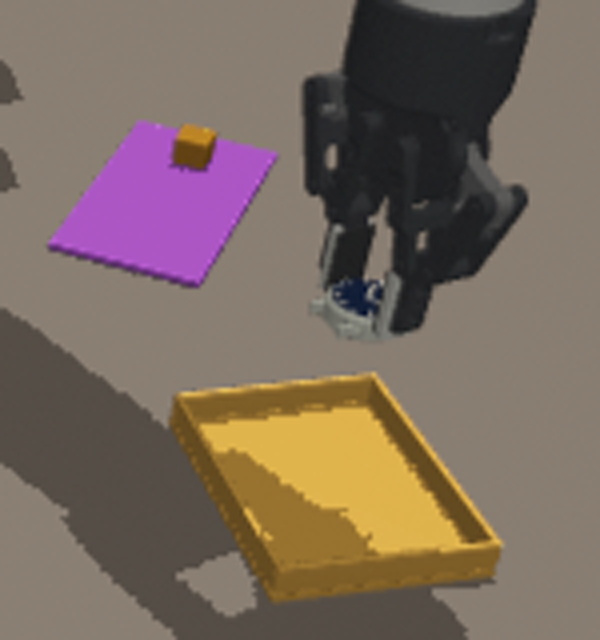

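The watch is held over the tray, dial up. I lower it in stages.

Request:
step_arm(deltas=[[0.001, 0.001, 0.03, -0.004, 0.0026, 0.001, 1], [0.001, 0.001, 0.06, -0.004, 0.0026, 0.001, 1], [0.001, 0.001, 0.085, -0.004, 0.0026, 0.001, 1], [0.001, 0.001, 0.1, -0.004, 0.0026, 0.001, 1], [0.001, 0.001, 0.103, -0.004, 0.0026, 0.001, 1], [0.001, 0.001, 0.103, -0.004, 0.0026, 0.001, 1]])

```text
time: 14.65
tool_pos: [0.4972, 0.2969, 0.0254]
tool_rot: [0.001, 0.59, 0.808, 0.002]
contact_force: [0.0, -0.6, -0.7]
gripper_width: 0.431
```

```bash
python3 -c "
from h import *
info();delta([.497,.2965,.020],tool(np.pi/2+.31,.004,.31))
im=manip.grab_frame('scene');crop(im,410,180,120,110,5,'pics/s12.png')"
```

```text
t 14.65 [0.4972 0.2969 0.0254] head 1.8799 toolz [ 0.0043  0.0019 -1.    ] F [ 0.  -0.6 -0.7] w 0.431 j [0.41  0.171 1.869 0.    1.097 0.101]
t 14.65 delta [-0.0003 -0.0004  0.0054] [ 0.0007 -0.0005 -0.0009] F [ 0.  -0.6 -0.7] w 0.431 pos [0.4972 0.2969 0.0254]
```

View pics/s12.png

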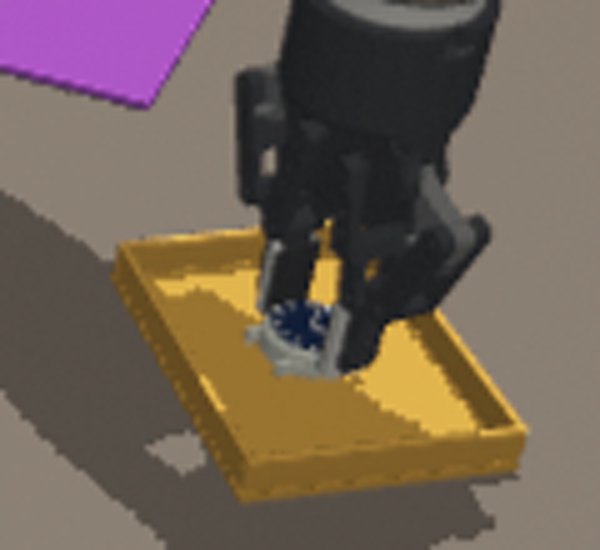

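Request:
step_arm(deltas=[[0, 0, 0.003, 0, 0, 0, 1], [0, 0, 0.0055, 0, 0, 0, 1], [0, 0, 0.007, 0, 0, 0, 1], [0, 0, 0.007, 0, 0, 0, 1]])

```text
time: 15.1
tool_pos: [0.4969, 0.2975, 0.0182]
tool_rot: [0.001, 0.589, 0.808, 0.002]
contact_force: [0.2, -0.6, -1.9]
gripper_width: 0.426
```

Request:
step_arm(deltas=[[0, 0, 0.001, 0, 0, 0, 1], [0, 0, 0.001, 0, 0, 0, 1]])

```text
time: 15.3
tool_pos: [0.4969, 0.2974, 0.0172]
tool_rot: [0.001, 0.589, 0.808, 0.002]
contact_force: [0.4, 0.0, -2.1]
gripper_width: 0.432
```

Request:
step_arm(deltas=[[0, 0, 0.001, 0, 0, 0, 1], [0, 0, 0.001, 0, 0, 0, 1]])

```text
time: 15.5
tool_pos: [0.4971, 0.2976, 0.0168]
tool_rot: [0.001, 0.589, 0.808, 0.002]
contact_force: [-1.1, -0.3, 2.4]
gripper_width: 0.425
```

Request:
step_arm(deltas=[[0, 0, 0.001, 0, 0, 0, 1], [0, 0, 0.001, 0, 0, 0, 1]])

```text
time: 15.7
tool_pos: [0.4971, 0.2976, 0.0167]
tool_rot: [0.001, 0.589, 0.808, 0.002]
contact_force: [-5.5, -1.6, 8.0]
gripper_width: 0.433
```

Contact (8 N), and the z reading has stalled. I ease off and open gently.

Request:
step_arm(deltas=[[0, 0, -0.001, 0, 0, 0, 1], [0, 0, -0.001, 0, 0, 0, 0.2], [0, 0, -0.001, 0, 0, 0, 0.1], [0, 0, -0.001, 0, 0, 0, 0], [0, 0, -0.001, 0, 0, 0, -0.1], [0, 0, -0.001, 0, 0, 0, -0.2], [0, 0, -0.001, 0, 0, 0, -0.25], [0, 0, -0.001, 0, 0, 0, -0.25]])

```text
time: 16.5
tool_pos: [0.4969, 0.2974, 0.0162]
tool_rot: [0.001, 0.589, 0.808, 0.002]
contact_force: [-0.2, 0.1, -0.6]
gripper_width: 0.62
```

```bash
python3 -c "
from h import *
info()
im=manip.grab_frame('scene');crop(im,410,180,120,110,5,'pics/s13.png')"
```

```text
t 16.5 [0.4969 0.2974 0.0162] head 1.8808 toolz [ 0.0042  0.002  -1.    ] F [-0.2  0.1 -0.6] w 0.62 j [0.411 0.185 1.872 0.    1.08  0.101]
```

View pics/s13.png

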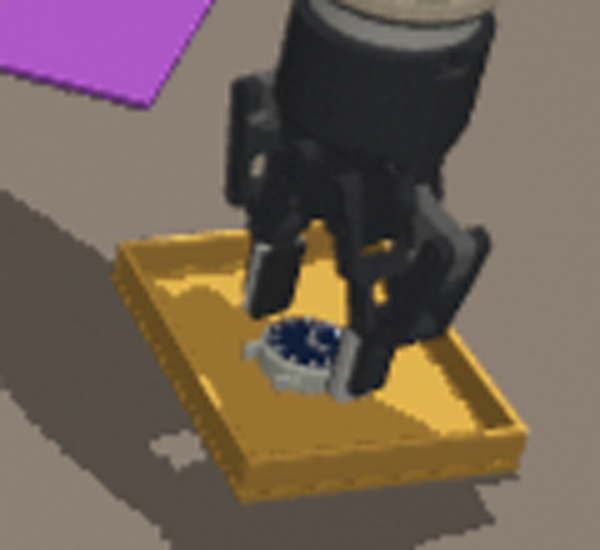

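The jaws are clear of the watch on both sides, so I retreat straight up.

Request:
step_arm(deltas=[[0, 0, -0.008, 0, 0, 0, -0.25], [0, 0, -0.025, 0, 0, 0, -0.25], [0, 0, -0.05, 0, 0, 0, -0.25], [0, 0, -0.09, 0, 0, 0, -0.25], [0, 0, -0.13, 0, 0, 0, -0.25], [0, 0, -0.17, 0, 0, 0, -0.25], [0, 0, -0.2, 0, 0, 0, -0.25], [0, 0, -0.2, 0, 0, 0, -0.25], [-0.13, -0.12, -0.25, 0, 0, 0, -0.25], [-0.13, -0.12, -0.25, 0, 0, 0, -0.25], [-0.13, -0.12, -0.25, 0, 0, 0, -0.25], [-0.13, -0.12, -0.25, 0, 0, 0, -0.25], [-0.13, -0.12, -0.25, 0, 0, 0, -0.25]])

```text
time: 17.85
tool_pos: [0.4207, 0.1343, 0.2669]
tool_rot: [0.003, 0.591, 0.807, 0.003]
contact_force: [-0.2, 0.0, -0.2]
gripper_width: 0.626
```

```bash
python3 -c "
from h import *
info()
im=manip.grab_frame('scene');cv2.imwrite('pics/s14.png',im[:,:,::-1])
im2=manip.grab_frame('top');cv2.imwrite('pics/t14.png',im2[:,:,::-1])
crop(im,410,200,120,100,6,'pics/s14c.png')"
```

```text
t 17.85 [0.4207 0.1343 0.2669] head 1.877 toolz [ 0.0074  0.0016 -1.    ] F [-0.2  0.  -0.2] w 0.626 j [ 1.400e-01 -4.300e-01  1.987e+00  1.000e-03  1.577e+00 -1.660e-01]
```

View pics/s14.png

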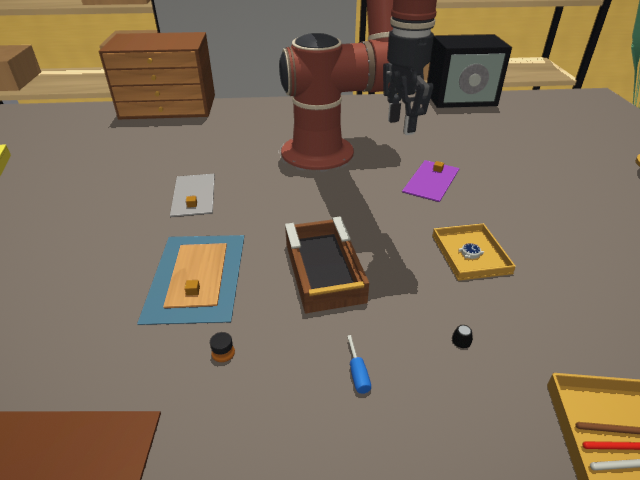

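View pics/t14.png

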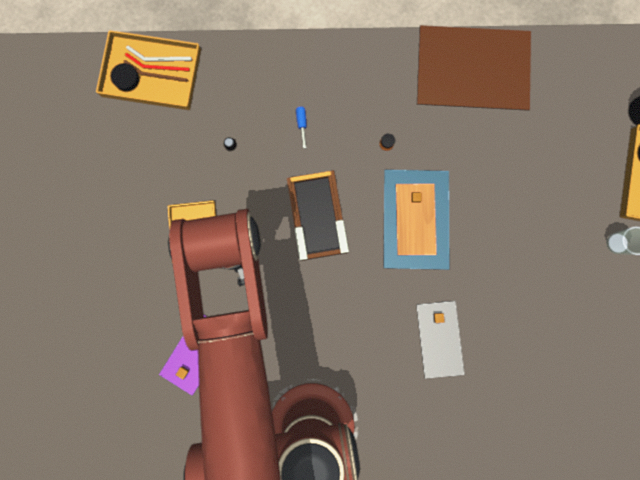

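View pics/s14c.png

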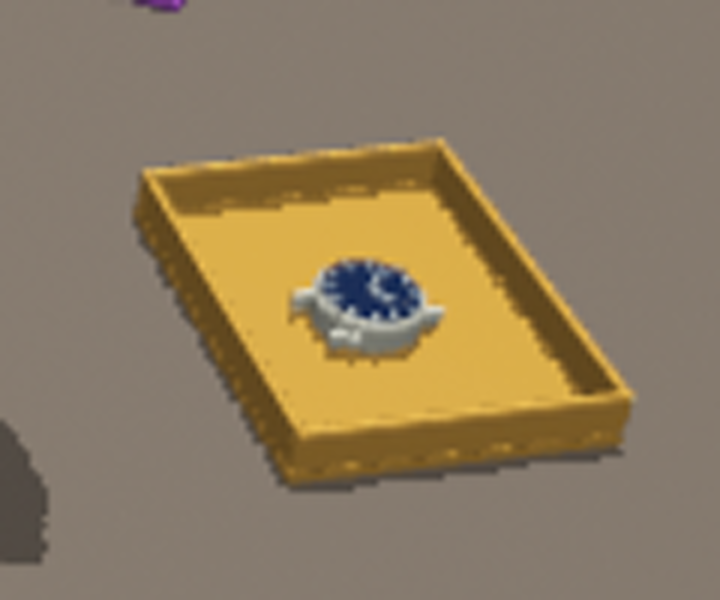

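The lid lies flat, pull up, inside the mat: (396–436, 184–256) within (384–450, 170–270) in the top view. The watch is flat and dial up in the tray (scene (471,250)). The jar, loupe and driver have not moved. I hold a moment for the arm to settle, then hand in.

Request:
step_arm(deltas=[[0, 0, 0, 0, 0, 0, -0.25], [0, 0, 0, 0, 0, 0, -0.25], [0, 0, 0, 0, 0, 0, -0.25]])

```text
time: 18.25
tool_pos: [0.4212, 0.1372, 0.2649]
tool_rot: [0.001, 0.589, 0.808, 0.002]
contact_force: [-0.4, 1.2, -0.3]
gripper_width: 0.627
```

```bash
python3 -c "
from h import *
info();print(manip.job_done())"
```

```text
t 18.25 [0.4212 0.1372 0.2649] head 1.8821 toolz [ 0.0027  0.0019 -1.    ] F [-0.4  1.2 -0.3] w 0.627 j [ 1.460e-01 -4.220e-01  1.985e+00  1.000e-03  1.576e+00 -1.660e-01]
the job is handed in; nothing more can be done
None
```

The job is done and handed in at 18.25 s; no verdict was reported. I gripped the brass pull, tilted the lid about 0.045 rad over the lip, slid it out past the rails and laid it on the mat. I then lifted the watch out by its plain flanks, lowered it onto the tray floor until it touched (8 N), and released it there.

- **Final pictures:** the lid is flat, pull up, inside the mat on every side. The watch lies flat and dial up near the middle of the tray. The jar, loupe, driver and look-alike lids are where they started.
- **Forces and robot:** no reading taken at the end of a move was above about 10 N. The gripper is open, clear of everything.
- **Disagreements:** the two cameras differed by up to about 9 mm on the mat and tray centres, so I used the average. In the final top view the arm hid most of the tray, so the watch's final pose rests on the scene camera and the contact reading.

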